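Fit the filter element in the strainer pot and lock the retaining ring

TASK

Put the short filter element upright into the strainer pot, then set the steel retaining ring on the pot's rim with its ears clear of the two hook posts, and turn it about a quarter turn until both ears lie under the hooks. Leave the ring lying flat on the rim, with the short element standing inside the pot.

Things in the scene. Friction and masses are not known exactly. Their poses are not given: they have to be found in the camera images.
- pot: Strainer pot, fixed: open aluminium bowl, outside diameter 80 mm, bore 72 mm, on a base plate 90 x 164 mm. Origin on the bench under the bowl's axis, z up. Inner floor 15 mm, rim 74 mm above the origin. Hook posts stand at its +y and -y; nothing beside it along x. The short element standing in it has its centre at 40 mm; the ring lying on its rim has its grip point at 118 mm above the origin.
- hook (a point): Dark steel hook at the pot's +y (fixed to it; its twin is at -y). Point: middle of the lip's underside, 67 mm from the pot's axis, 13 mm above the rim. Lip 26 mm wide, 6 mm thick, from 53 to 81 mm off the axis; upright from 73 to 81. The ring's ears pass down when over 35 degrees away from the line through both hooks, and lie 5 mm under the lips when along it. Turning works either way.
- element_mid (a point): Short filter element: upright brass-coloured gauze cylinder, steel end caps, black dot on top; diameter 44 mm, height 50 mm, 0.18 kg. Point at its centre, 25 mm up; z its axis. A look-alike 85 mm tall is too long for the ring to close. Fingers holding its sides do not fit into the bore: hold it near the top and let it drop the last 3 cm with fingertips above the rim.
- ring_grip (a point): Retaining ring, steel, 0.3 kg, lying flat: boss 56 mm wide, 6 high (enters the bore loosely); flange 88 mm wide, 8 thick; two opposite ears 18 mm wide reaching 62 mm from the axis; above, on posts, a bar 56 long, 14 thick, 28 high to grip, top 64 mm over the underside. Point: bar's centre, on the axis, 50 mm over the underside. x along bar and ears (half turn alike), z up.
Mind the look-alikes: they are no part of the job. What is shaped like the part that bears element_mid but red or turquoise is not meant.

How it is judged:
By the outcome, as a careful person would: the job done as asked, in the order asked, and still so for the second after the job is handed in, with the robot touching nothing.
It also fails if it takes over 64 s, if anything falls off the work surface, if the arm or the gripper's body presses on something with over 40 N, if the wrist force passes 120 N, or if a joint passes its speed limit or range.

ROBOT

A 6-joint arm with a two-finger parallel gripper is mounted at the origin on the work surface. World frame = base frame: x ahead of the robot, y to its left, z up, the work surface at z = 0. Lengths are in m, angles in rad, forces in N, time in s.
With the tool pointing down it reaches from about 0.35 to 0.85 m from the base axis. Payload 8.1 kg.
Tool frame: the origin (TCP) lies at the centre of the arm's flange, where the gripper is bolted on; the fingertips stand 186 mm ahead of it and the grasp point (between the pads) lies 167 mm ahead of it (robot.nose_length is the distance from the TCP to the fingertips, in m); z points along the fingers, x is the direction in which the jaws open and shut, and the axes are right-handed (so a half turn about z gives the same grasp; the last joint's range is limited). The gripper opens to 93 mm and grips with 3 to 60 N. Pads are 15 mm wide; open, the fingers measure 128 mm over their backs; the gripper's body (75 mm by 188 mm) begins 65 mm behind the grasp point.
Start: joints at [1.119, 0.13, 1.488, -0, 1.523, -0.085], TCP at [0.215, 0.56, 0.405] pointing down, gripper open.
Joint ranges: [-2.96, 2.96], [-0.89, 2.26], [0.02, 2.5], [-1.34, 4.48], [0, 2.73], [-2.66, 2.66]. Speed limits (rad/s): [2.39, 2.39, 2.79, 3.14, 3.14, 3.14].

INTERFACE

Orientations are given as a rotation vector (axis times angle).
In Python, from plant import robot gives the robot as it stands.
- The arm moves only by the tool arm_command, never from a script. Its argument "motion" is a list of rows, each an object with "slide": the shift along the tool's x, y, z each as a share of 0.4 m, from -1 to 1, a list of three; "turn": the turn, a rotation vector about the tool's x, y, z each as a share of 0.5 rad, from -1 to 1, a list of three. A call has exactly 5 rows; each row shifts and turns the commanded pose from where the row before left it, along the tool's axes as they then stand; what a row does not reach is not made up. A row lasts 1/12 s, in which the tool goes at most 41.7 mm and 7.16 degrees, less where a joint would pass 70% of its speed; a pose out of reach is approached as far as the arm can. A call with a number of a shift or a turn outside -1 to 1 is refused whole. A call with a gripper value outside its range is refused whole. "gripper" is the opening in per cent of the stroke, from 0 (shut) to 100 (fully open), set as the call begins (left out, the last holds). The fingers move at their own pace and stop on an object; "grip_force" is the grip in N (left out, the last holds). Time passes only in rows, so rows that do not move let the fingers close, or fill a call up. It gives the time, the measured TCP pose, the force and the opening at its end, in the units of the state.
- robot.read_state(): the state, without advancing time (a new reading comes with each control period).
- robot.read_camera(name): name is "scene" or "top" or "wrist"; returns a dict with "pixels" (480x640x3 uint8, blue, green, red), "intrinsics" (3x3 intrinsics, pixels), "D" ([k1, k2, p1, p2, k3] as OpenCV has them; the pictures are not rectified), "T" (4x4, takes a point from camera to world coordinates). Camera axes: x right, y down, z forward; pixel columns grow to the right and rows downward; lengths in m; the calibration is good to about 2 mm. A picture is of the moment at which its call begins. There is no depth.
- robot.close_job(): hands the job in, once; it reports no verdict.
The state is a dict: "t": time; "q": joint angles; "dq": joint speeds; "joint_torque": joint torques, N m; "tool_pos": TCP position; "orientation": TCP orientation; "force": force on the tool from outside, world axes, zero at the start; "wrist_torque": the same for the moment, N m; "opening": finger opening in m.
Only numpy, scipy, OpenCV 4.12 (cv2) and the standard library are available. Lean on these libraries where they do the work, as an engineer would, in place of code of your own. Each camera call takes 0.05 s, during which the arm holds its last target.

## Working session

There is one attempt and no reset: what is moved stays moved. The work goes in short steps, Python scripts to look and compute and a tool call to move; the robot and the scene stay as the last step left them, time stands still between calls to the robot, and variables do not carry over. Pictures are saved under pics/ and viewed, and the job is handed in when it is done.

Besides the shell and the picture viewer there is one more tool, called after "Request:" in YAML: its name, and indented under it one key for each argument. arm_command: Moves the arm, as the interface text tells. Shift numbers are shares of 0.4 m and turn numbers shares of 0.5 rad, none past 1 either way. Its arguments: {"type":"object","properties":{"motion":{"type":"array","items":{"type":"object","properties":{"slide":{"type":"array","items":{"type":"number"}},"turn":{"type":"array","items":{"type":"number"}}}}},"gripper":{"type":"number"},"grip_force":{"type":"number"}},"required":["motion"]}

```bash
mkdir -p pics; ls
python3 - <<'E'
from plant import robot
import cv2
for n in ["scene","top","wrist"]:
    c=robot.read_camera(n); cv2.imwrite(f"pics/a_{n}.png",c["pixels"]); print(n,c["intrinsics"],c["D"],c["T"])
print(robot.read_state())
E
```

```text
pics
scene [[476.67015418   0.         322.27432249]
 [  0.         476.67015418 240.45390429]
 [  0.           0.           1.        ]] [0.03757505 0.         0.         0.         0.        ] [[-0.66766619  0.5305441  -0.52224976  1.02718483]
 [ 0.74411608  0.4542504  -0.4898447   0.46398218]
 [-0.02265205 -0.71566719 -0.69807403  0.7705151 ]
 [ 0.          0.          0.          1.        ]]
top [[442.74310539   0.         316.64783548]
 [  0.         442.74310539 236.64677537]
 [  0.           0.           1.        ]] [-0.09239452  0.          0.          0.          0.        ] [[-1.47695082e-02 -9.76502235e-01  2.15000572e-01  3.46185818e-01]
 [-9.99876666e-01  1.55721676e-02  2.03985440e-03  8.35660854e-04]
 [-5.33994731e-03 -2.14943927e-01 -9.76611792e-01  8.68091548e-01]
 [ 0.00000000e+00  0.00000000e+00  0.00000000e+00  1.00000000e+00]]
wrist [[363.82318585   0.         319.02220818]
 [  0.         363.82318585 243.81141748]
 [  0.           0.           1.        ]] [-0.07047352  0.          0.          0.          0.        ] [[ 0.35860974  0.90085345  0.24466737  0.1458195 ]
 [ 0.93348483 -0.34543578 -0.0963338   0.58612205]
 [-0.00226577  0.26293951 -0.96480966  0.3843676 ]
 [ 0.          0.          0.          1.        ]]
{'t': 0.15, 'q': array([ 1.11861486e+00,  1.31010315e-01,  1.48902336e+00,  1.10908369e-05,
        1.52297479e+00, -8.54039796e-02]), 'dq': array([-5.23632032e-05, -7.40207866e-04, -2.38959032e-03,  2.67706489e-03,
        3.99025501e-04,  8.05169985e-04]), 'joint_torque': array([ 4.45371634e-04, -5.60472107e+01, -4.92337561e+01,  7.69007066e-02,
        3.05352628e-02, -1.30195676e-04]), 'tool_pos': array([0.2150719 , 0.5599504 , 0.40391787]), 'orientation': array([ 2.58873016e+00,  1.77869161e+00, -1.94190009e-03]), 'force': array([-0.16598203,  0.24108109,  0.03584761]), 'wrist_torque': array([-0.03393156, -0.01307707, -0.00366511]), 'opening': 0.09262566909028751}
```

View pics/a_scene.png

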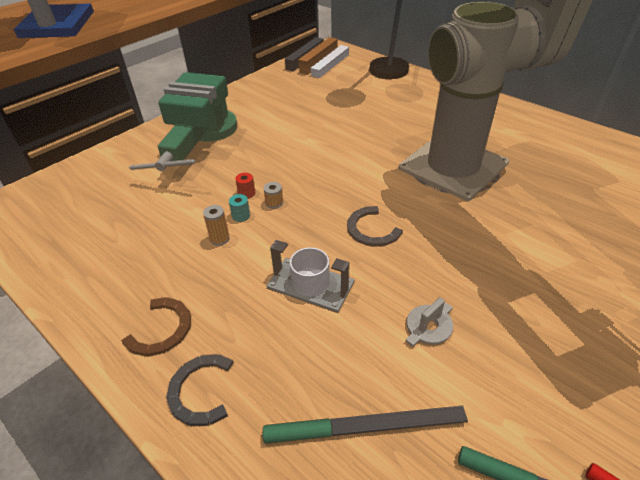

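View pics/a_top.png

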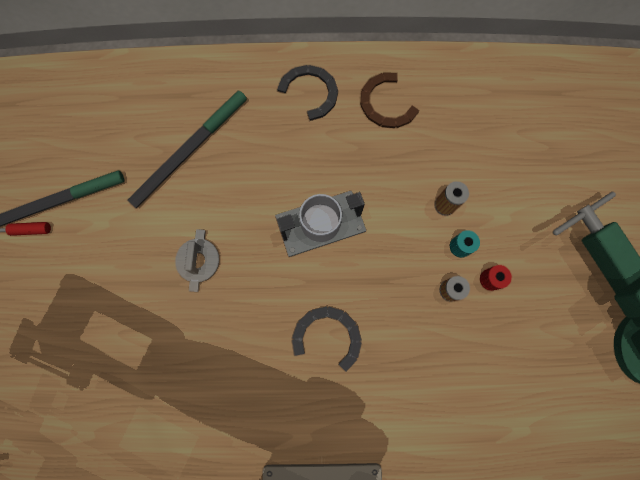

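View pics/a_wrist.png

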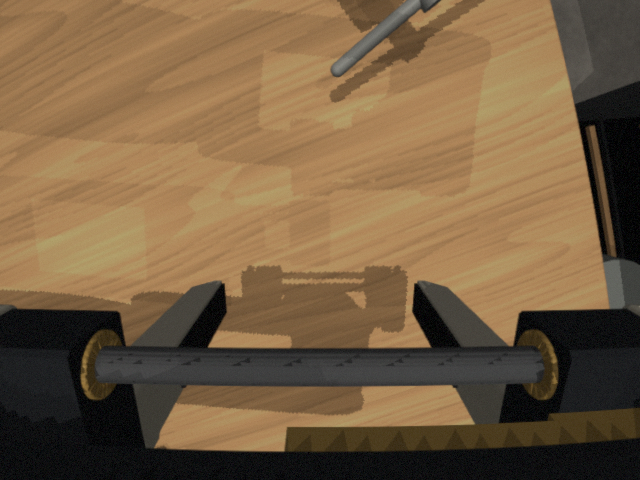

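Candidates in the top picture are the tall gauze (452,198), turquoise (465,243), red (496,277) and short brass gauze (455,288). The last fits the description. I'll check it in a close crop and crop the pot and ring as well.

Run:
```python
import cv2,numpy as np
t=cv2.imread("pics/a_top.png"); s=cv2.imread("pics/a_scene.png")
z=lambda im,x,y,w,h,W,H: cv2.resize(im[y:y+h,x:x+w],(W,H),interpolation=cv2.INTER_CUBIC)
a=np.hstack([z(t,265,180,110,80,400,291),z(t,165,220,110,80,400,291)])
b=np.hstack([z(t,425,240,110,80,400,291),z(s,220,160,110,80,400,291)])
cv2.imwrite("pics/crop1.png",np.vstack([a,b]))
cv2.imwrite("pics/crop2.png",np.hstack([z(s,255,225,110,90,400,327),z(s,390,290,80,65,400,327)]))
```

```text
(no output)
```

View pics/crop1.png

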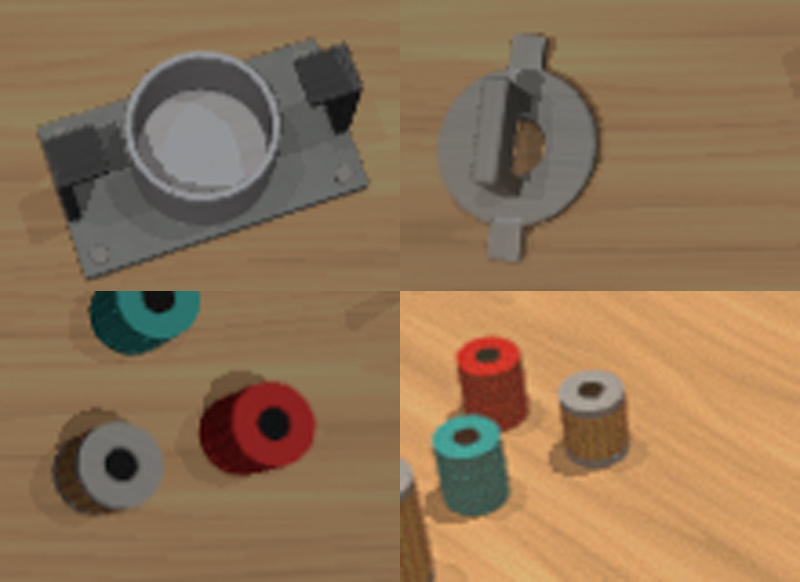

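View pics/crop2.png

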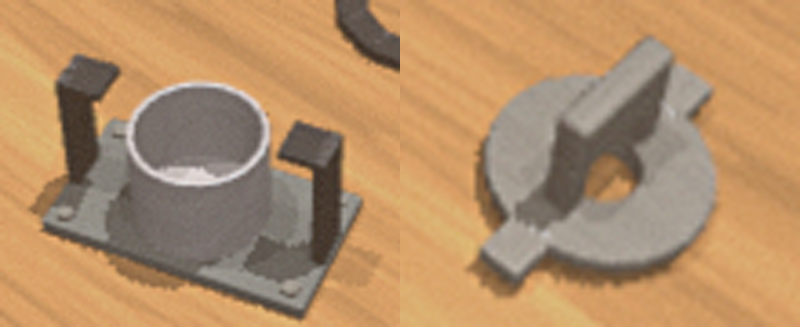

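```bash
cat > h.py <<'E'
import cv2,numpy as np
from scipy.spatial.transform import Rotation as R
def ray(c,uv):
    p=cv2.undistortPoints(np.array([[uv]],float),c["intrinsics"],np.array(c["D"]))[0,0]
    T=np.array(c["T"]); return T[:3,3],T[:3,:3]@np.array([p[0],p[1],1])
def plane(c,uv,z):
    o,d=ray(c,uv); return o+d*(z-o[2])/d[2]
def tri(c1,u1,c2,u2):
    o1,d1=ray(c1,u1);o2,d2=ray(c2,u2)
    s=np.linalg.lstsq(np.stack([d1,-d2],1),o2-o1,rcond=None)[0]
    a=o1+s[0]*d1;b=o2+s[1]*d2
    return (a+b)/2,np.linalg.norm(a-b)
def project(c,P):
    T=np.linalg.inv(c["T"]); return cv2.projectPoints(np.array(P,float).reshape(-1,3),cv2.Rodrigues(T[:3,:3])[0],T[:3,3],c["intrinsics"],np.array(c["D"]))[0][:,0]
E
python3 - <<'E'
from h import *
from plant import robot
t=robot.read_camera("top"); s=robot.read_camera("scene")
def blob(c,x0,y0,x1,y1,f,show=""):
    im=c["pixels"][y0:y1,x0:x1]; g=im.max(axis=2).astype(np.uint8); m=f(im.astype(int)).astype(np.uint8)
    n,l,st,ce=cv2.connectedComponentsWithStats(m)
    o=[(st[i,4],np.round(ce[i]+[x0,y0],2),st[i,:4]+[x0,y0,0,0]) for i in range(1,n) if st[i,4]>15]
    print(show,o); return max(o,key=lambda a:a[0])[1]
d1=blob(t,450,279,468,295,lambda i:i.max(2)<50,"dot top")
d2=blob(s,266,182,280,194,lambda i:i.max(2)<80,"dot sc")
print("dot tri",tri(t,d1,s,d2),plane(t,d1,.05))
h=blob(t,275,185,310,240,lambda i:i.max(2)<70,"hookL")
h=blob(t,335,185,375,240,lambda i:i.max(2)<70,"hookR")
# ring by low saturation, top
im=t["pixels"][225:300,170:225].astype(int); m=((im.max(2)-im.min(2))<25)&(im.max(2)>85)
cv2.imwrite("pics/ringmask.png",cv2.resize((m*255).astype(np.uint8),None,fx=6,fy=6,interpolation=0))
im=t["pixels"][185:250,290:350].astype(int); m=im.min(2)>125
cv2.imwrite("pics/rimmask.png",cv2.resize((m*255).astype(np.uint8),None,fx=6,fy=6,interpolation=0))
z=lambda im,x,y,w,h,k: cv2.resize(im[y:y+h,x:x+w],None,fx=k,fy=k,interpolation=0)
cv2.imwrite("pics/hooks.png",z(t["pixels"],270,180,100,75,8)) 
cv2.imwrite("pics/ring8.png",z(t["pixels"],165,225,66,72,8))
E
```

```text
dot top [(np.int32(58), array([457.9 , 287.36]), array([454, 283,   9,   9]))]
dot sc [(np.int32(16), array([271.94, 186.69]), array([270, 185,   5,   4]))]
dot tri (array([ 0.42655338, -0.26081203,  0.04912264]), np.float64(0.003524815198789172)) [ 0.42541457 -0.25901587  0.05      ]
hookL [(np.int32(58), array([305.24, 208.31]), array([302, 201,   8,  17])), (np.int32(326), array([287.43, 225.02]), array([277, 215,  25,  25]))]
hookR [(np.int32(265), array([355.31, 203.48]), array([346, 193,  18,  24])), (np.int32(18), array([337.94, 212.06]), array([337, 208,   3,   9])), (np.int32(19), array([336.95, 229.58]), array([335, 224,   6,  11]))]
```

View pics/hooks.png

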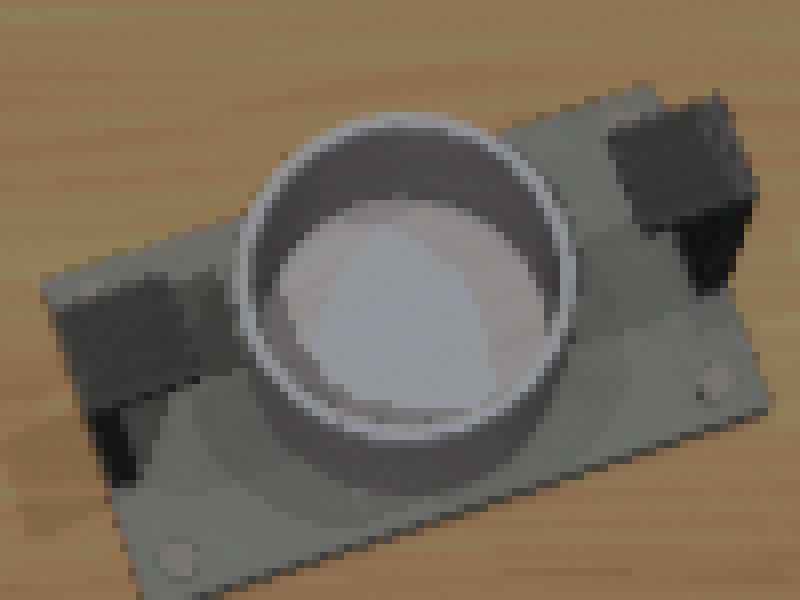

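View pics/ring8.png

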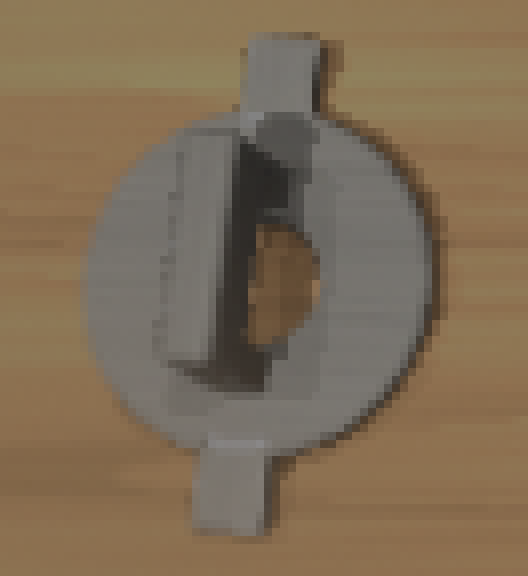

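Run:
```python
from h import *
from plant import robot
t=robot.read_camera("top"); s=robot.read_camera("scene")
f=lambda u,v,ox,oy:(ox+u/8-.5,oy+v/8-.5)
P=plane(t,f(408,277,270,180),.074); print("rim",P)
for e in [(238,277),(578,277),(408,115),(408,440)]: print(np.linalg.norm(plane(t,f(*e,270,180),.074)-P))
a=plane(t,f(129,343,270,180),.093);b=plane(t,f(683,162,270,180),.093)
print("hooks",a,b,(a+b)/2,np.linalg.norm(a-b),np.degrees(np.arctan2(*(a-b)[[1,0]])))
C=plane(t,f(259,282,165,225),.014);print("ring",C)
a=plane(t,f(286,38,165,225),.014);b=plane(t,f(230,532,165,225),.014)
print("ears",a,b,(a+b)/2,np.linalg.norm(a-b),np.degrees(np.arctan2(*(a-b)[[1,0]])))
print("bar",plane(t,f(205,248,165,225),.064))
# scene views cross-check: crop2 coords
sc=110/400
print("scene rim",plane(s,(255+200*sc,225+133*sc),.074))
k=80/400
print("scene ears",plane(s,(390+502*0+ (510-400)*k,290+262*k),.014),plane(s,(390+(695-400)*k,290+88*k),.014))
st=robot.read_state(); print(R.from_rotvec(st["orientation"]).as_matrix())
```

```text
rim [ 0.56372575 -0.00529378  0.074     ]
0.03948959755342682
0.03947786813960154
0.03940804826960517
0.038798734536989926
hooks [0.54412048 0.05811934 0.093     ] [ 0.58474976 -0.06842447  0.093     ] [ 0.56443512 -0.00515256  0.093     ] 0.13290625488702373 107.80021127408226
ring [0.49138716 0.23918518 0.014     ]
ears [0.55305732 0.23499015 0.014     ] [0.42992855 0.24391477 0.014     ] [0.49149294 0.23945246 0.014     ] 0.123451781448421 -4.145663225595083
bar [0.49106137 0.23831352 0.064     ]
scene rim [ 0.56721555 -0.00298393  0.074     ]
scene ears [0.55427847 0.23980141 0.014     ] [0.43980763 0.24873825 0.014     ]
[[ 3.58646843e-01  9.33473292e-01 -2.36496915e-04]
 [ 9.33473196e-01 -3.58646914e-01 -4.28500470e-04]
 [-4.84812633e-04 -6.70831903e-05 -9.99999880e-01]]
```

```bash
cat > d.py <<'E'
import sys
from h import *
from plant import robot
def d(x,y,z,yaw=None):
    st=robot.read_state(); M=R.from_rotvec(st["orientation"]).as_matrix(); p=np.array(st["tool_pos"])
    psi=np.degrees(np.arctan2(M[1,0],M[0,0]))
    v=np.array([x,y,z])-p; sh=M.T@v/0.4
    n=int(np.ceil(np.linalg.norm(v)/.0417))
    print("t %.2f"%st["t"],"pos",p.round(4),"yaw %.2f"%psi,"axis",M[:,2].round(4),"F",st["force"].round(1),"open %.4f"%st["opening"])
    print("total share",sh.round(4),"min rows",n)
    for k in (5,10,15,20):
        if k>=n: print(k,(sh/k).round(4)); break
    if yaw is not None: 
        w=(psi-yaw+90)%180-90; print("turn z total deg %.2f share %.3f per5 %.3f"%(w,np.radians(w)/.5,np.radians(w)/.5/5))
if __name__=="__main__": d(*map(float,sys.argv[1:]))
E
python3 d.py .5 .15 .36 45
```

```text
t 0.35 pos [0.2151 0.5601 0.4045] yaw 68.98 axis [-2.e-04 -4.e-04 -1.e+00] F [-0.6 -0.5 -0.4] open 0.0926
total share [-0.7015  1.0325  0.1114] min rows 13
15 [-0.0468  0.0688  0.0074]
turn z total deg 23.98 share 0.837 per5 0.167
```

Request:
arm_command:
  motion:
    - {"slide": [-0.047,0.069,0.007]}
    - {"slide": [-0.047,0.069,0.007]}
    - {"slide": [-0.047,0.069,0.007]}
    - {"slide": [-0.047,0.069,0.007]}
    - {"slide": [-0.047,0.069,0.007]}
  gripper: 75

```text
invalid input at $.motion[0]: expected keys slide, turn
```

Request:
arm_command:
  motion:
    - {"slide": [-0.047,0.069,0.007]}
    - {"slide": [-0.047,0.069,0.007]}
    - {"slide": [-0.047,0.069,0.007]}
    - {"slide": [-0.047,0.069,0.007]}
    - {"slide": [-0.047,0.069,0.007]}

```text
invalid input at $.motion[0]: expected keys slide, turn
```

Request:
arm_command:
  motion:
    - {"slide": [-0.047,0.069,0.007]}
    - {"slide": [-0.047,0.069,0.007]}
    - {"slide": [-0.047,0.069,0.007]}
    - {"slide": [-0.047,0.069,0.007]}
    - {"slide": [-0.047,0.069,0.007]}

```text
invalid input at $.motion[0]: expected keys slide, turn
```

```bash
python3 d.py .426 -.26 .36 45
```

```text
t 0.35 pos [0.2151 0.5601 0.4045] yaw 68.98 axis [-2.e-04 -4.e-04 -1.e+00] F [-0.6 -0.5 -0.4] open 0.0926
total share [-1.7246  1.2274  0.1119] min rows 21
turn z total deg 23.98 share 0.837 per5 0.167
```

Request:
arm_command:
  motion:
    - {"slide": [-0.047,0.069,0.007],"turn": [0,0,0]}
    - {"slide": [-0.047,0.069,0.007],"turn": [0,0,0]}
    - {"slide": [-0.047,0.069,0.007],"turn": [0,0,0]}
    - {"slide": [-0.047,0.069,0.007],"turn": [0,0,0]}
    - {"slide": [-0.047,0.069,0.007],"turn": [0,0,0]}
  gripper: 75

```text
t: 0.77
tool_pos: [0.3108, 0.4216, 0.3906]
orientation: [-2.589, -1.78, -0.0]
force: [1.0, 0.4, 0.6]
opening: 0.0702
```

Request:
arm_command:
  motion:
    - {"slide": [-0.047,0.069,0.007],"turn": [0,0,0]}
    - {"slide": [-0.047,0.069,0.007],"turn": [0,0,0]}
    - {"slide": [-0.047,0.069,0.007],"turn": [0,0,0]}
    - {"slide": [-0.047,0.069,0.007],"turn": [0,0,0]}
    - {"slide": [-0.047,0.069,0.007],"turn": [0,0,0]}

```text
t: 1.18
tool_pos: [0.406, 0.2842, 0.3768]
orientation: [2.589, 1.779, 0.001]
force: [0.7, -0.1, 0.1]
opening: 0.0696
```

Request:
arm_command:
  motion:
    - {"slide": [-0.047,0.069,0.007],"turn": [0,0,0]}
    - {"slide": [-0.047,0.069,0.007],"turn": [0,0,0]}
    - {"slide": [-0.047,0.069,0.007],"turn": [0,0,0]}
    - {"slide": [-0.047,0.069,0.007],"turn": [0,0,0]}
    - {"slide": [-0.047,0.069,0.007],"turn": [0,0,0]}

```text
t: 1.6
tool_pos: [0.5012, 0.1468, 0.3628]
orientation: [2.589, 1.779, 0.001]
force: [-0.1, 0.5, -0.2]
opening: 0.0698
```

```bash
python3 d.py .426 -.26 .36 45
```

```text
t 1.60 pos [0.5012 0.1468 0.3628] yaw 68.98 axis [ 5.e-04  1.e-04 -1.e+00] F [-0.1  0.5 -0.2] open 0.0698
total share [-1.0168  0.1894  0.0068] min rows 10
10 [-0.1017  0.0189  0.0007]
turn z total deg 23.98 share 0.837 per5 0.167
```

Request:
arm_command:
  motion:
    - {"slide": [-0.101,0.019,0],"turn": [0,0,0]}
    - {"slide": [-0.101,0.019,0],"turn": [0,0,0]}
    - {"slide": [-0.101,0.019,0],"turn": [0,0,0]}
    - {"slide": [-0.101,0.019,0],"turn": [0,0,0]}
    - {"slide": [-0.101,0.019,0],"turn": [0,0,0]}

```text
t: 2.02
tool_pos: [0.4628, -0.0555, 0.3629]
orientation: [2.589, 1.779, 0.001]
force: [1.0, 0.8, 0.4]
opening: 0.0699
```

Request:
arm_command:
  motion:
    - {"slide": [-0.101,0.019,0],"turn": [0,0,0]}
    - {"slide": [-0.101,0.019,0],"turn": [0,0,0]}
    - {"slide": [-0.101,0.019,0],"turn": [0,0,0]}
    - {"slide": [-0.101,0.019,0],"turn": [0,0,0]}
    - {"slide": [-0.101,0.019,0],"turn": [0,0,0]}

```text
t: 2.43
tool_pos: [0.4257, -0.2579, 0.3631]
orientation: [2.589, 1.778, 0.001]
force: [0.8, 0.1, 0.7]
opening: 0.0695
```

Request:
arm_command:
  motion:
    - {"slide": [0,0,0.03],"turn": [0,0,0.167]}
    - {"slide": [0,0,0.03],"turn": [0,0,0.167]}
    - {"slide": [0,0,0.03],"turn": [0,0,0.167]}
    - {"slide": [0,0,0.03],"turn": [0,0,0.167]}
    - {"slide": [0,0,0],"turn": [0,0,0.167]}

```text
t: 2.85
tool_pos: [0.4257, -0.2557, 0.312]
orientation: [-2.902, -1.196, 0.003]
force: [-0.2, 0.2, -0.1]
opening: 0.0696
```

Run:
```python
from h import *
from plant import robot
import d
c=robot.read_camera("wrist"); im=c["pixels"].copy()
print(project(c,[[.426,-.26,.05],[.426,-.26,0]]))
d.d(.426,-.26,.216,45)
cv2.imwrite("pics/w1.png",im)
```

```text
[[316.52541395 260.30591455]
 [317.00546547 242.08342615]]
t 2.90 pos [ 0.4259 -0.2557  0.3131] yaw 44.46 axis [-0.0023  0.0017 -1.    ] F [ 0.7 -0.1  0.7] open 0.0701
total share [-0.0072  0.0084  0.2427] min rows 3
5 [-0.0014  0.0017  0.0485]
turn z total deg -0.54 share -0.019 per5 -0.004
```

View pics/w1.png

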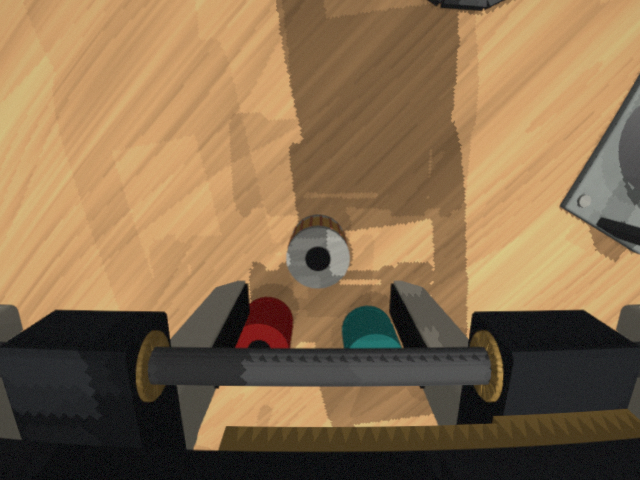

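Run:
```python
from h import *
from plant import robot
import d
c=robot.read_camera("wrist"); p=plane(c,(317.5,258),.05); print(p)
t=robot.read_camera("top");print("red",plane(t,(499.5,276.5),.05),"turq",plane(t,(468,242),.05))
x,y=(p[0]+.426)/2,(p[1]-.26)/2
d.d(x,y,.216,45)
```

```text
[ 0.42603385 -0.25881706  0.05      ]
red [ 0.44398215 -0.34052895  0.05      ] turq [ 0.51125434 -0.28551238  0.05      ]
t 3.00 pos [ 0.4265 -0.256   0.3147] yaw 45.18 axis [-1.e-04  1.e-04 -1.e+00] F [ 0.3 -0.3 -0. ] open 0.0695
total share [-0.0069  0.0051  0.2468] min rows 3
5 [-0.0014  0.001   0.0494]
turn z total deg 0.18 share 0.006 per5 0.001
```

Request:
arm_command:
  motion:
    - {"slide": [-0.002,0.002,0.05],"turn": [0,0,0]}
    - {"slide": [-0.002,0.002,0.05],"turn": [0,0,0]}
    - {"slide": [-0.002,0.002,0.05],"turn": [0,0,0]}
    - {"slide": [-0.002,0,0.05],"turn": [0,0,0]}
    - {"slide": [0,0,0.047],"turn": [0,0,0]}

```text
t: 3.42
tool_pos: [0.4262, -0.2602, 0.2158]
orientation: [2.898, 1.208, 0.001]
force: [0.1, 0.9, -0.5]
opening: 0.0696
```

Request:
arm_command:
  motion:
    - {"slide": [0,0,0],"turn": [0,0,0]}
    - {"slide": [0,0,0],"turn": [0,0,0]}
    - {"slide": [0,0,0],"turn": [0,0,0]}
    - {"slide": [0,0,0],"turn": [0,0,0]}
    - {"slide": [0,0,0],"turn": [0,0,0]}
  gripper: 0
  grip_force: 20

```text
t: 3.83
tool_pos: [0.4268, -0.2605, 0.2178]
orientation: [2.899, 1.204, 0.003]
force: [-0.3, 0.4, 3.4]
opening: 0.0436
```

```bash
python3 d.py .426 -.2595 .30 45
```

```text
t 3.83 pos [ 0.4268 -0.2605  0.2178] yaw 45.10 axis [ 0.0026 -0.0018 -1.    ] F [-0.3  0.4  3.4] open 0.0436
total share [ 0.0004 -0.0025 -0.2055] min rows 2
5 [ 0.0001 -0.0005 -0.0411]
turn z total deg 0.10 share 0.003 per5 0.001
```

Request:
arm_command:
  motion:
    - {"slide": [0,0,-0.07],"turn": [0,0,0]}
    - {"slide": [0,0,-0.07],"turn": [0,0,0.24]}
    - {"slide": [0,0,-0.07],"turn": [0,0,0.24]}
    - {"slide": [0,0,-0.07],"turn": [0,0,0.24]}
    - {"slide": [0,0,-0.05],"turn": [0,0,0.235]}

```text
t: 4.25
tool_pos: [0.4263, -0.2602, 0.3516]
orientation: [3.103, 0.474, 0.004]
force: [0.8, -0.7, -1.7]
opening: 0.0437
```

Run:
```python
from h import *
from plant import robot
import d
c=robot.read_camera("wrist");cv2.imwrite("pics/w2.png",c["pixels"])
d.d(.564,-.005,.345,17.8)
```

```text
t 4.30 pos [ 0.4272 -0.2608  0.3556] yaw 16.87 axis [ 0.0074 -0.0056 -1.    ] F [ 1.9 -1.6  1.9] open 0.0438
total share [ 0.5127 -0.5129  0.0255] min rows 7
10 [ 0.0513 -0.0513  0.0025]
turn z total deg -0.93 share -0.032 per5 -0.006
```

View pics/w2.png

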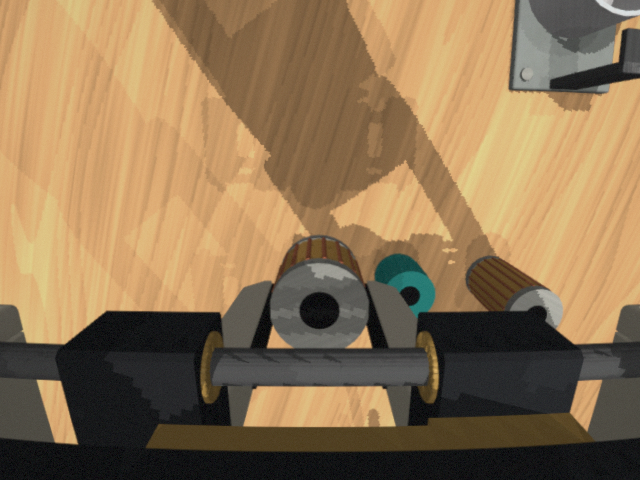

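The element is held upright between the pads (cap at (320,310)), so I'll carry it over the pot.

Request:
arm_command:
  motion:
    - {"slide": [0.05,-0.05,0],"turn": [0,0,0]}
    - {"slide": [0.05,-0.05,0],"turn": [0,0,0]}
    - {"slide": [0.05,-0.05,0],"turn": [0,0,0]}
    - {"slide": [0.05,-0.05,0],"turn": [0,0,0]}
    - {"slide": [0.05,-0.05,0],"turn": [0,0,0]}

```text
t: 4.72
tool_pos: [0.4912, -0.1331, 0.3481]
orientation: [3.103, 0.486, 0.001]
force: [0.5, -0.3, -1.8]
opening: 0.0435
```

Request:
arm_command:
  motion:
    - {"slide": [0.05,-0.05,0],"turn": [0,0,0]}
    - {"slide": [0.05,-0.05,0],"turn": [0,0,0]}
    - {"slide": [0.05,-0.05,0],"turn": [0,0,0]}
    - {"slide": [0.05,-0.05,0],"turn": [0,0,0]}
    - {"slide": [0.02,-0.02,0],"turn": [0,0,0]}

```text
t: 5.13
tool_pos: [0.5488, -0.0208, 0.3479]
orientation: [-3.102, -0.49, -0.001]
force: [-0.3, -0.6, -1.5]
opening: 0.0433
```

Run:
```python
from h import *
from plant import robot
import d
for n in ("wrist","scene"):
    c=robot.read_camera(n);cv2.imwrite(f"pics/3{n}.png",c["pixels"])
    print(project(c,[[.564,-.005,.074]]))
d.d(.564,-.005,.264,17.8)
```

```text
[[347.1251899  235.30099353]]
[[310.3561739  260.21112276]]
t 5.23 pos [ 0.5483 -0.022   0.3478] yaw 17.96 axis [ 0.e+00  2.e-04 -1.e+00] F [-0.1  0.  -1.1] open 0.0431
total share [ 0.0504 -0.0284  0.2095] min rows 3
5 [ 0.0101 -0.0057  0.0419]
turn z total deg 0.16 share 0.005 per5 0.001
```

View pics/3wrist.png

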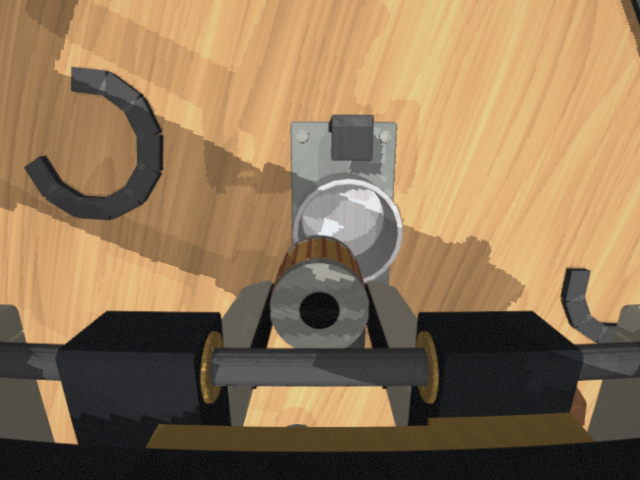

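View pics/3scene.png

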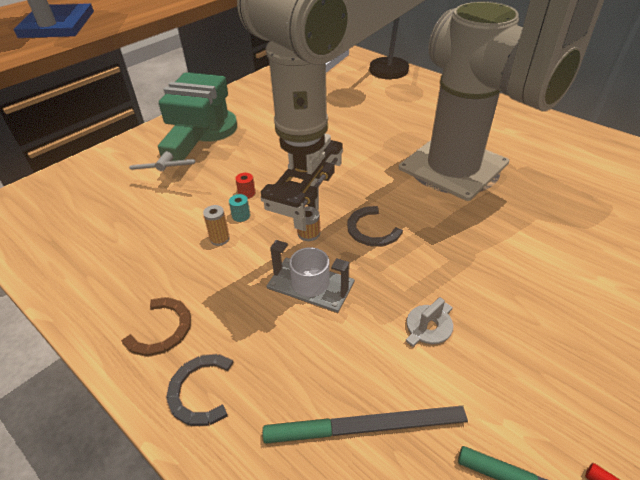

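Request:
arm_command:
  motion:
    - {"slide": [0.025,-0.014,0],"turn": [0,0,0]}
    - {"slide": [0.025,-0.014,0],"turn": [0,0,0]}
    - {"slide": [0,0,0.05],"turn": [0,0,0]}
    - {"slide": [0,0,0.05],"turn": [0,0,0]}
    - {"slide": [0,0,0.05],"turn": [0,0,0]}

```text
t: 5.65
tool_pos: [0.5642, -0.0073, 0.2878]
orientation: [3.104, 0.483, 0.002]
force: [0.4, -0.6, -1.2]
opening: 0.0434
```

Run:
```python
from h import *
from plant import robot
import d
im=[]
for n in ("wrist","scene","top"):
    c=robot.read_camera(n);im.append(c["pixels"]); print(project(c,[[.564,-.005,.074]]))
d.d(.564,-.005,.264,17.8)
cv2.imwrite("pics/4.png",np.hstack([im[0][150:390,210:450],cv2.resize(im[1][210:310,260:360],(240,240)),cv2.resize(im[2][160:260,270:370],(240,240))]))
```

```text
[[321.43041536 274.21202416]]
[[310.3561739  260.21112276]]
[[320.3394195  213.98499913]]
t 5.80 pos [ 0.5629 -0.0072  0.2862] yaw 17.67 axis [-4.1e-03  4.0e-04 -1.0e+00] F [-0.2 -0.4 -1.8] open 0.0437
total share [ 0.0046 -0.0044  0.0554] min rows 1
5 [ 0.0009 -0.0009  0.0111]
turn z total deg -0.13 share -0.005 per5 -0.001
```

View pics/4.png

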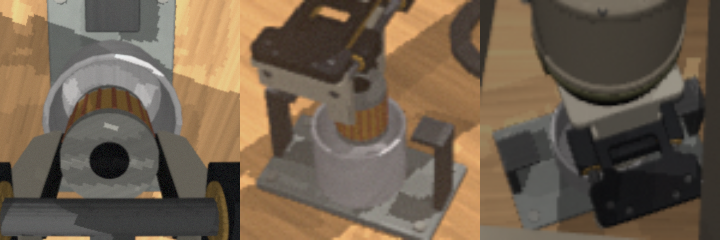

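Request:
arm_command:
  motion:
    - {"slide": [0.002,-0.004,0.018],"turn": [0,0,0]}
    - {"slide": [0,0,0.018],"turn": [0,0,0]}
    - {"slide": [0,0,0.018],"turn": [0,0,0]}
    - {"slide": [0,0,0],"turn": [0,0,0]}
    - {"slide": [0,0,0],"turn": [0,0,0]}

```text
t: 6.22
tool_pos: [0.5637, -0.0052, 0.266]
orientation: [-3.104, -0.483, 0.001]
force: [-0.1, 0.3, -1.3]
opening: 0.0435
```

Request:
arm_command:
  motion:
    - {"slide": [0,0,0],"turn": [0,0,0]}
    - {"slide": [0,0,0],"turn": [0,0,0]}
    - {"slide": [0,0,0],"turn": [0,0,0]}
    - {"slide": [0,0,0],"turn": [0,0,0]}
    - {"slide": [0,0,0],"turn": [0,0,0]}
  gripper: 65

```text
t: 6.63
tool_pos: [0.564, -0.0052, 0.2667]
orientation: [3.104, 0.483, 0.001]
force: [0.4, -0.2, 0.1]
opening: 0.0604
```

Request:
arm_command:
  motion:
    - {"slide": [0,0,-0.07],"turn": [0,0,0]}
    - {"slide": [0,0,-0.1],"turn": [0,0,0]}
    - {"slide": [0,0,-0.1],"turn": [0,0,0]}
    - {"slide": [0,0,0],"turn": [0,0,0]}
    - {"slide": [0,0,0],"turn": [0,0,0]}

```text
t: 7.05
tool_pos: [0.5649, -0.0053, 0.3783]
orientation: [3.102, 0.483, 0.011]
force: [-0.6, -0.0, 0.4]
opening: 0.0604
```

Run:
```python
from h import *
from plant import robot
import d
im=[]
for n in ("wrist","scene","top"):
    c=robot.read_camera(n);im.append(c["pixels"]); print(project(c,[[.564,-.005,.074],[.564,-.005,.065]]))
    if n=="wrist": cw=c
d.d(.4915,.239,.36,85.9)
cv2.imwrite("pics/5.png",np.hstack([im[0][150:390,200:440],cv2.resize(im[1][210:310,260:360],(240,240)),cv2.resize(im[2][160:260,270:370],(240,240))]))
```

```text
[[317.06072645 236.77545418]
 [317.05465076 234.09198002]]
[[310.3561739  260.21112276]
 [310.53439579 263.2675982 ]]
[[320.3394195  213.98499913]
 [320.32607178 215.25434476]]
t 7.20 pos [ 0.5634 -0.0051  0.3728] yaw 17.71 axis [-2.3e-03  2.0e-04 -1.0e+00] F [ 0.5 -0.5 -0.4] open 0.0606
total share [ 0.0145 -0.636   0.0325] min rows 7
10 [ 0.0014 -0.0636  0.0032]
turn z total deg -68.19 share -2.380 per5 -0.476
```

View pics/5.png

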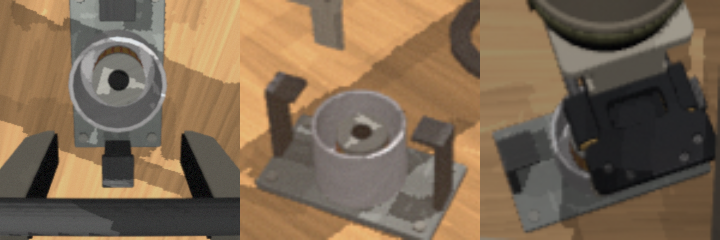

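Run:
```python
from h import *
from plant import robot
import d
c=robot.read_camera("wrist"); im=c["pixels"]
print(project(c,[[.564,-.005,.074],[.5441,.0581,.093],[.5848,-.0684,.093]]))
d.d(.4915,.239,.36,85.9)
cv2.imwrite("pics/6.png",cv2.resize(im[120:360,210:430],None,fx=2.5,fy=2.5,interpolation=0))
```

```text
[[322.16381583 240.61933408]
 [322.84360512 155.97427377]
 [322.75991366 327.8949718 ]]
t 7.25 pos [ 0.5633 -0.0051  0.3723] yaw 17.71 axis [-3.3e-03  3.0e-04 -1.0e+00] F [-0.2  0.2  0.5] open 0.0606
total share [ 0.0148 -0.6359  0.0315] min rows 7
10 [ 0.0015 -0.0636  0.0032]
turn z total deg -68.19 share -2.380 per5 -0.476
```

View pics/6.png

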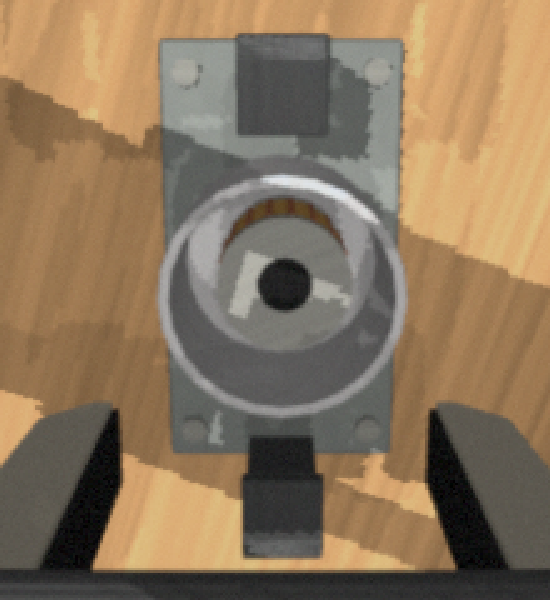

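The element stands upright in the pot (dot at (323,234)), and the rim centre (323,238) agrees with the measurement to about 1 mm. The ring is next.

Request:
arm_command:
  motion:
    - {"slide": [0,-0.064,0],"turn": [0,0,0]}
    - {"slide": [0,-0.064,0],"turn": [0,0,0]}
    - {"slide": [0,-0.064,0],"turn": [0,0,0]}
    - {"slide": [0,-0.064,0],"turn": [0,0,0]}
    - {"slide": [0,-0.064,0],"turn": [0,0,0]}

```text
t: 7.67
tool_pos: [0.5239, 0.1177, 0.3723]
orientation: [-3.104, -0.483, 0.005]
force: [0.3, 0.9, 0.4]
opening: 0.06
```

Request:
arm_command:
  motion:
    - {"slide": [0,-0.064,0],"turn": [0,0,0]}
    - {"slide": [0,-0.064,0],"turn": [0,0,0]}
    - {"slide": [0,-0.064,0],"turn": [0,0,0]}
    - {"slide": [0,-0.064,0],"turn": [0,0,0]}
    - {"slide": [0.015,-0.064,0],"turn": [0,0,0]}

```text
t: 8.08
tool_pos: [0.4903, 0.2414, 0.3724]
orientation: [3.103, 0.483, -0.005]
force: [0.8, 0.0, 1.4]
opening: 0.0604
```

Request:
arm_command:
  motion:
    - {"slide": [0,0,0],"turn": [0,0,-0.238]}
    - {"slide": [0,0,0],"turn": [0,0,-0.238]}
    - {"slide": [0,0,0],"turn": [0,0,-0.238]}
    - {"slide": [0,0,0],"turn": [0,0,-0.238]}
    - {"slide": [0,0,0],"turn": [0,0,-0.238]}

```text
t: 8.5
tool_pos: [0.4912, 0.2405, 0.3722]
orientation: [-2.822, -1.381, 0.005]
force: [0.2, 0.4, 0.0]
opening: 0.0607
```

Request:
arm_command:
  motion:
    - {"slide": [0,0,0],"turn": [0,0,-0.238]}
    - {"slide": [0,0,0],"turn": [0,0,-0.238]}
    - {"slide": [0,0,0],"turn": [0,0,-0.238]}
    - {"slide": [0,0,0],"turn": [0,0,-0.238]}
    - {"slide": [0,0,0],"turn": [0,0,-0.238]}

```text
t: 8.92
tool_pos: [0.4912, 0.2403, 0.3722]
orientation: [-2.293, -2.146, 0.005]
force: [-0.3, 1.2, 0.7]
opening: 0.0607
```

Request:
arm_command:
  motion:
    - {"slide": [0,0,0],"turn": [0,0,0]}
    - {"slide": [0,0,0],"turn": [0,0,0]}
    - {"slide": [0,0,0],"turn": [0,0,0]}
    - {"slide": [0,0,0],"turn": [0,0,0]}
    - {"slide": [0,0,0],"turn": [0,0,0]}

```text
t: 9.33
tool_pos: [0.4917, 0.2405, 0.3741]
orientation: [-2.302, -2.138, 0.001]
force: [-0.1, -0.1, 0.6]
opening: 0.0604
```

Run:
```python
from h import *
from plant import robot
import d
c=robot.read_camera("wrist"); im=c["pixels"]
print(project(c,[[.4915,.239,.064],[.4915,.239,.014],[.5531,.235,.014],[.4299,.2439,.014]]))
d.d(.4915,.239,.217,85.9)
cv2.imwrite("pics/7.png",cv2.resize(im[120:360,190:450],None,fx=2.5,fy=2.5,interpolation=0))
```

```text
[[317.42727044 237.91911029]
 [317.6786525  225.02005008]
 [318.28210666 285.28659036]
 [318.00409445 159.07260893]]
t 9.38 pos [0.4917 0.2405 0.3742] yaw 85.80 axis [-2.e-04 -1.e-04 -1.e+00] F [-0.   0.7 -0.1] open 0.0607
total share [-0.0038 -0.      0.3929] min rows 4
5 [-0.0008 -0.      0.0786]
turn z total deg -0.10 share -0.003 per5 -0.001
```

View pics/7.png

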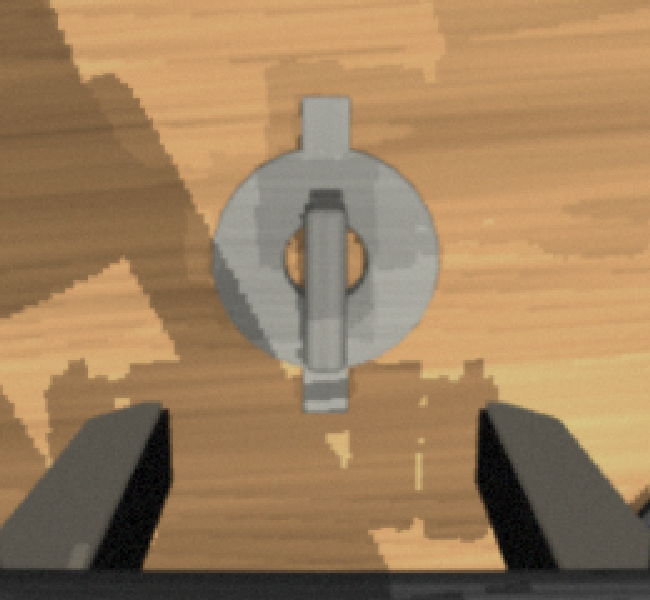

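Request:
arm_command:
  motion:
    - {"slide": [0,0,0.08],"turn": [0,0,0]}
    - {"slide": [0,0,0.08],"turn": [0,0,0]}
    - {"slide": [0,0,0.08],"turn": [0,0,0]}
    - {"slide": [0,0,0.08],"turn": [0,0,0]}
    - {"slide": [0,0,0.072],"turn": [0,0,0]}

```text
t: 9.8
tool_pos: [0.4913, 0.2404, 0.2158]
orientation: [-2.301, -2.139, 0.001]
force: [-0.4, -0.1, -0.6]
opening: 0.0603
```

Request:
arm_command:
  motion:
    - {"slide": [0,0,0],"turn": [0,0,0]}
    - {"slide": [0,0,0],"turn": [0,0,0]}
    - {"slide": [0,0,0],"turn": [0,0,0]}
    - {"slide": [0,0,0],"turn": [0,0,0]}
    - {"slide": [0,0,0],"turn": [0,0,0]}
  gripper: 0
  grip_force: 30

```text
t: 10.22
tool_pos: [0.4929, 0.241, 0.2202]
orientation: [2.299, 2.139, 0.006]
force: [0.4, 0.5, -0.9]
opening: 0.0317
```

Request:
arm_command:
  motion:
    - {"slide": [0,0,0],"turn": [0,0,0]}
    - {"slide": [0,0,0],"turn": [0,0,0]}
    - {"slide": [0,0,0],"turn": [0,0,0]}
    - {"slide": [0,0,0],"turn": [0,0,0]}
    - {"slide": [0,0,0],"turn": [0,0,0]}

```text
t: 10.63
tool_pos: [0.4921, 0.2407, 0.2184]
orientation: [2.299, 2.14, 0.002]
force: [-1.0, -0.6, 6.4]
opening: 0.0139
```

```bash
python3 d.py .4915 .2405 .37 107.8
```

```text
t 10.63 pos [0.4921 0.2407 0.2184] yaw 85.89 axis [ 1.2e-03  5.0e-04 -1.0e+00] F [-1.  -0.6  6.4] open 0.0139
total share [-0.0004 -0.0009 -0.3791] min rows 4
5 [-0.0001 -0.0002 -0.0758]
turn z total deg -21.91 share -0.765 per5 -0.153
```

Request:
arm_command:
  motion:
    - {"slide": [0,0,-0.04],"turn": [0,0,0]}
    - {"slide": [0,0,-0.08],"turn": [0,0,0]}
    - {"slide": [0,0,-0.09],"turn": [0,0,-0.1]}
    - {"slide": [0,0,-0.09],"turn": [0,0,-0.2]}
    - {"slide": [0,0,-0.09],"turn": [0,0,-0.2]}

```text
t: 11.05
tool_pos: [0.4911, 0.2403, 0.3742]
orientation: [-2.009, -2.414, 0.003]
force: [1.9, 1.5, -1.8]
opening: 0.0138
```

Request:
arm_command:
  motion:
    - {"slide": [0,0,0],"turn": [0,0,-0.2]}
    - {"slide": [0,0,0],"turn": [0,0,-0.065]}
    - {"slide": [0,0,0],"turn": [0,0,0]}
    - {"slide": [0,0,0],"turn": [0,0,0]}
    - {"slide": [0,0,0],"turn": [0,0,0]}

```text
t: 11.47
tool_pos: [0.4914, 0.2404, 0.3724]
orientation: [-1.852, -2.536, 0.003]
force: [-0.1, 0.2, -2.9]
opening: 0.0137
```

Run:
```python
from h import *
from plant import robot
import d
c=robot.read_camera("wrist"); im=c["pixels"]
d.d(.564,-.0045,.37,107.8)
cv2.imwrite("pics/8.png",im)
```

```text
t 11.52 pos [0.4914 0.2404 0.3724] yaw 107.73 axis [-1.9e-03 -7.0e-04 -1.0e+00] F [ 1.   0.6 -1.6] open 0.0139
total share [-0.6385 -0.0136  0.0061] min rows 7
10 [-0.0638 -0.0014  0.0006]
turn z total deg -0.07 share -0.003 per5 -0.001
```

View pics/8.png

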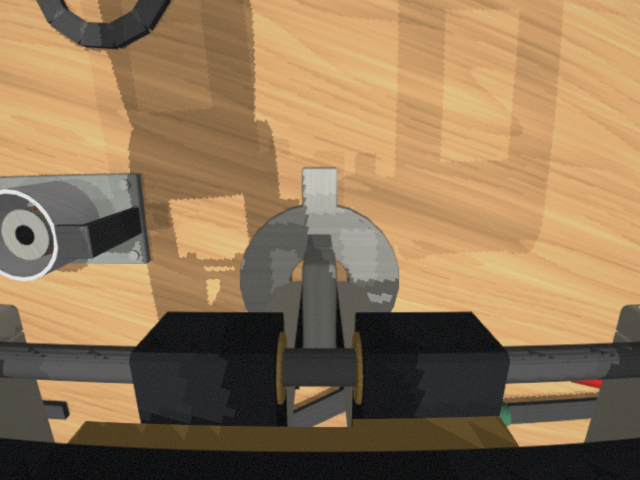

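Request:
arm_command:
  motion:
    - {"slide": [-0.06,-0.001,0],"turn": [0,0,0]}
    - {"slide": [-0.064,-0.001,0],"turn": [0,0,0]}
    - {"slide": [-0.064,-0.001,0],"turn": [0,0,0]}
    - {"slide": [-0.064,-0.001,0],"turn": [0,0,0]}
    - {"slide": [-0.064,-0.001,0],"turn": [0,0,0]}

```text
t: 11.93
tool_pos: [0.5285, 0.1185, 0.3729]
orientation: [-1.851, -2.537, 0.001]
force: [0.3, 0.1, -1.5]
opening: 0.0139
```

Request:
arm_command:
  motion:
    - {"slide": [-0.064,-0.002,0],"turn": [0,0,0]}
    - {"slide": [-0.064,-0.002,0],"turn": [0,0,0]}
    - {"slide": [-0.064,-0.002,0],"turn": [0,0,0]}
    - {"slide": [-0.064,-0.002,0],"turn": [0,0,0]}
    - {"slide": [-0.064,-0.002,0],"turn": [0,0,0]}

```text
t: 12.35
tool_pos: [0.5638, -0.0048, 0.3728]
orientation: [-1.852, -2.537, 0.001]
force: [0.8, -0.3, -2.7]
opening: 0.0138
```

Request:
arm_command:
  motion:
    - {"slide": [0,0,0],"turn": [0,0,0]}
    - {"slide": [0,0,0],"turn": [0,0,0]}
    - {"slide": [0,0,0],"turn": [0,0,0]}
    - {"slide": [0,0,0],"turn": [0,0,0]}
    - {"slide": [0,0,0],"turn": [0,0,0]}

```text
t: 12.77
tool_pos: [0.5636, -0.0025, 0.3734]
orientation: [-1.849, -2.539, 0.0]
force: [-0.3, -0.9, -2.6]
opening: 0.014
```

Run:
```python
from h import *
from plant import robot
import d
im=[]
for n in ("wrist","scene","top"):
    c=robot.read_camera(n);im.append(c["pixels"]); print(project(c,[[.564,-.0045,.074]]))
d.d(.564,-.0045,.295,107.8)
cv2.imwrite("pics/9.png",np.hstack([cv2.resize(im[0][130:430,170:470],(400,400)),cv2.resize(im[1][190:310,250:370],(400,400))]))
```

```text
[[315.93058389 240.99081643]]
[[310.53834257 260.32924452]]
[[320.07032083 213.98919569]]
t 12.92 pos [ 0.5636 -0.0028  0.3735] yaw 107.86 axis [-0.  0. -1.] F [ 0.3  0.5 -3. ] open 0.0137
total share [-0.0044 -0.0004  0.1964] min rows 2
5 [-0.0009 -0.0001  0.0393]
turn z total deg 0.06 share 0.002 per5 0.000
```

View pics/9.png

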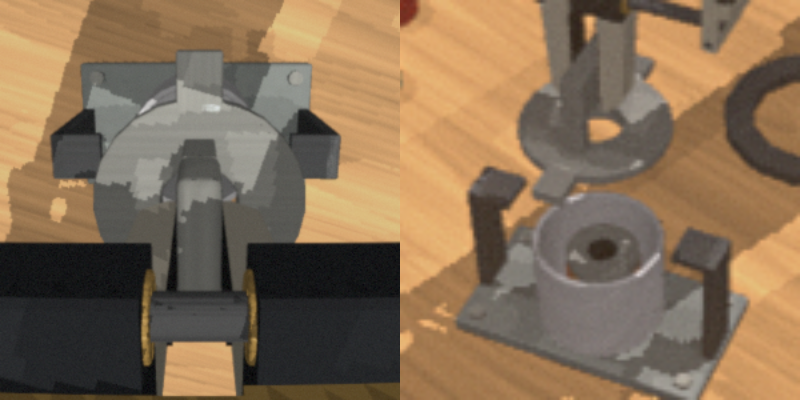

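Request:
arm_command:
  motion:
    - {"slide": [-0.005,0,0.02],"turn": [0,0,0]}
    - {"slide": [0,0,0.05],"turn": [0,0,0]}
    - {"slide": [0,0,0.05],"turn": [0,0,0]}
    - {"slide": [0,0,0.05],"turn": [0,0,0]}
    - {"slide": [0,0,0.02],"turn": [0,0,0]}

```text
t: 13.33
tool_pos: [0.5631, -0.0053, 0.2938]
orientation: [-1.848, -2.535, 0.004]
force: [-0.4, 0.9, -3.1]
opening: 0.014
```

Request:
arm_command:
  motion:
    - {"slide": [0,0,0.005],"turn": [0,0,0]}
    - {"slide": [0,0,0.005],"turn": [0,0,0]}
    - {"slide": [0,0,0.005],"turn": [0,0,0]}
    - {"slide": [0,0,0],"turn": [0,0,0]}
    - {"slide": [0,0,0],"turn": [0,0,0]}

```text
t: 13.75
tool_pos: [0.5648, -0.0055, 0.2927]
orientation: [1.85, 2.537, 0.001]
force: [0.4, 0.3, -1.5]
opening: 0.0139
```

Run:
```python
from h import *
from plant import robot
import d
im=[]
for n in ("wrist","scene","top"):
    c=robot.read_camera(n);im.append(c["pixels"])
d.d(.564,-.0045,.286,107.8)
cv2.imwrite("pics/10.png",np.hstack([cv2.resize(im[0][130:430,170:470],(400,400)),cv2.resize(im[1][190:310,250:370],(400,400))]))
```

```text
t 13.90 pos [ 0.5646 -0.0055  0.2923] yaw 107.80 axis [ 1.3e-03 -2.0e-04 -1.0e+00] F [-0.3  0.3 -2.4] open 0.0140
total share [ 0.0028 -0.0008  0.0158] min rows 1
5 [ 0.0006 -0.0002  0.0032]
turn z total deg 0.00 share 0.000 per5 0.000
```

View pics/10.png

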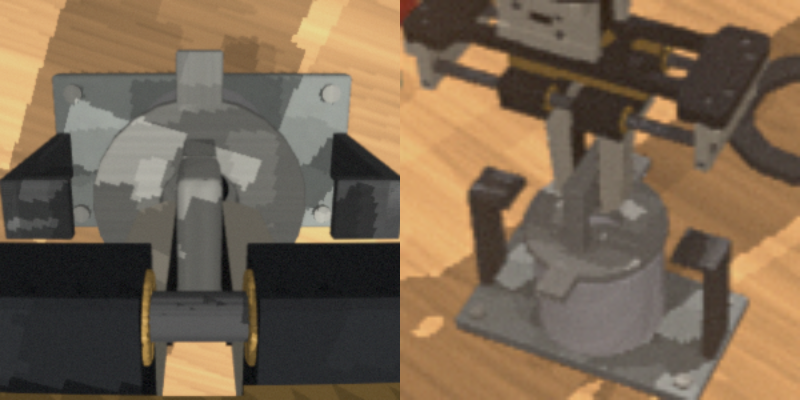

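The ring is centred between the hooks with the ears square to them. I'll lower it gently until it touches.

Request:
arm_command:
  motion:
    - {"slide": [0,0,0.003],"turn": [0,0,0]}
    - {"slide": [0,0,0.003],"turn": [0,0,0]}
    - {"slide": [0,0,0.003],"turn": [0,0,0]}
    - {"slide": [0,0,0.003],"turn": [0,0,0]}
    - {"slide": [0,0,0],"turn": [0,0,0]}

```text
t: 14.32
tool_pos: [0.5643, -0.0054, 0.2865]
orientation: [-1.851, -2.538, 0.0]
force: [-1.1, 0.1, -1.4]
opening: 0.0136
```

Request:
arm_command:
  motion:
    - {"slide": [0,0,0.002],"turn": [0,0,0]}
    - {"slide": [0,0,0.002],"turn": [0,0,0]}
    - {"slide": [0,0,0],"turn": [0,0,0]}
    - {"slide": [0,0,0],"turn": [0,0,0]}
    - {"slide": [0,0,0],"turn": [0,0,0]}

```text
t: 14.73
tool_pos: [0.5645, -0.0054, 0.2864]
orientation: [1.85, 2.538, 0.001]
force: [-4.3, 0.9, 5.7]
opening: 0.0135
```

The ring touches (force rose from −3 to +6 N at TCP z 0.286, as expected). I'll ease off slightly and turn a quarter.

Request:
arm_command:
  motion:
    - {"slide": [0,0,-0.002],"turn": [0,0,0]}
    - {"slide": [0,0,0],"turn": [0,0,0.16]}
    - {"slide": [0,0,0],"turn": [0,0,0.16]}
    - {"slide": [0,0,0],"turn": [0,0,0.16]}
    - {"slide": [0,0,0],"turn": [0,0,0.16]}

```text
t: 15.15
tool_pos: [0.5647, -0.0055, 0.2864]
orientation: [2.235, 2.206, 0.001]
force: [-0.1, -0.6, 0.8]
opening: 0.014
```

Request:
arm_command:
  motion:
    - {"slide": [0,0,0],"turn": [0,0,0.16]}
    - {"slide": [0,0,0],"turn": [0,0,0.16]}
    - {"slide": [0,0,0],"turn": [0,0,0.16]}
    - {"slide": [0,0,0],"turn": [0,0,0.16]}
    - {"slide": [0,0,0],"turn": [0,0,0]}

```text
t: 15.57
tool_pos: [0.5647, -0.0055, 0.2864]
orientation: [2.558, 1.822, 0.001]
force: [0.5, 0.2, 1.9]
opening: 0.0137
```

Run:
```python
from h import *
from plant import robot
import d
im=[]
for n in ("wrist","scene","top"):
    c=robot.read_camera(n);im.append(c["pixels"])
d.d(.564,-.0045,.286,17.8)
cv2.imwrite("pics/11.png",np.hstack([cv2.resize(im[0][130:430,170:470],(400,400)),cv2.resize(im[1][190:310,250:370],(400,400))]))
```

```text
t 15.72 pos [ 0.5646 -0.0055  0.2864] yaw 71.29 axis [ 1.e-03 -2.e-04 -1.e+00] F [ 0.5 -0.4  2.2] open 0.0138
total share [ 0.0018 -0.0023  0.001 ] min rows 1
5 [ 0.0004 -0.0005  0.0002]
turn z total deg 53.49 share 1.867 per5 0.373
```

View pics/11.png

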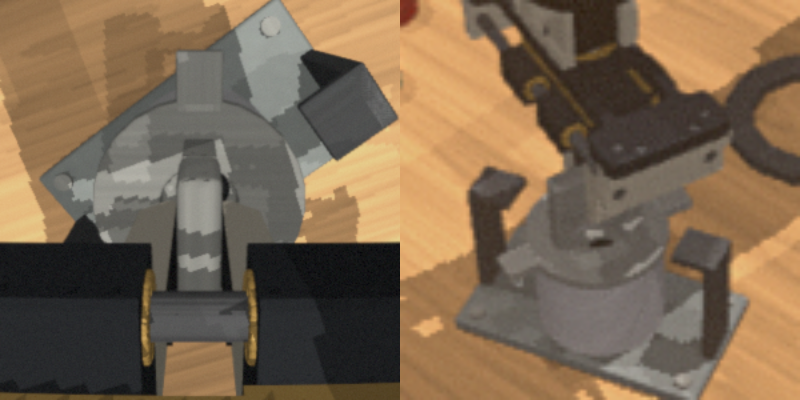

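Request:
arm_command:
  motion:
    - {"slide": [0,0,0],"turn": [0,0,0.16]}
    - {"slide": [0,0,0],"turn": [0,0,0.16]}
    - {"slide": [0,0,0],"turn": [0,0,0.16]}
    - {"slide": [0,0,0],"turn": [0,0,0.16]}
    - {"slide": [0,0,0],"turn": [0,0,0.16]}

```text
t: 16.13
tool_pos: [0.5646, -0.0055, 0.2864]
orientation: [2.868, 1.281, 0.001]
force: [1.4, 0.0, 2.6]
opening: 0.0141
```

Request:
arm_command:
  motion:
    - {"slide": [0,0,0],"turn": [0,0,0.16]}
    - {"slide": [0,0,0],"turn": [0,0,0.16]}
    - {"slide": [0,0,0],"turn": [0,0,0.16]}
    - {"slide": [0,0,0],"turn": [0,0,0.16]}
    - {"slide": [0,0,0],"turn": [0,0,0.16]}

```text
t: 16.55
tool_pos: [0.5646, -0.0056, 0.2864]
orientation: [3.065, 0.685, 0.001]
force: [0.1, -0.3, 2.8]
opening: 0.0138
```

Request:
arm_command:
  motion:
    - {"slide": [0,0,0],"turn": [0,0,0.16]}
    - {"slide": [0,0,0],"turn": [0,0,0.11]}
    - {"slide": [0,0,0],"turn": [0,0,0]}
    - {"slide": [0,0,0],"turn": [0,0,0]}
    - {"slide": [0,0,0],"turn": [0,0,0]}

```text
t: 16.97
tool_pos: [0.5646, -0.0055, 0.2864]
orientation: [3.104, 0.484, 0.001]
force: [0.5, 0.1, 4.6]
opening: 0.0137
```

Run:
```python
from h import *
from plant import robot
import d
im=[]
for n in ("wrist","scene","top"):
    c=robot.read_camera(n);im.append(c["pixels"])
d.d(.564,-.0045,.286,17.8)
cv2.imwrite("pics/12.png",np.hstack([cv2.resize(im[0][130:430,170:470],(400,400)),cv2.resize(im[1][190:310,250:370],(400,400))]))
```

```text
t 17.12 pos [ 0.5646 -0.0055  0.2864] yaw 17.65 axis [ 8.e-04 -2.e-04 -1.e+00] F [-0.2 -0.9  5.1] open 0.0142
total share [-0.0006 -0.0028  0.0009] min rows 1
5 [-0.0001 -0.0006  0.0002]
turn z total deg -0.15 share -0.005 per5 -0.001
```

View pics/12.png

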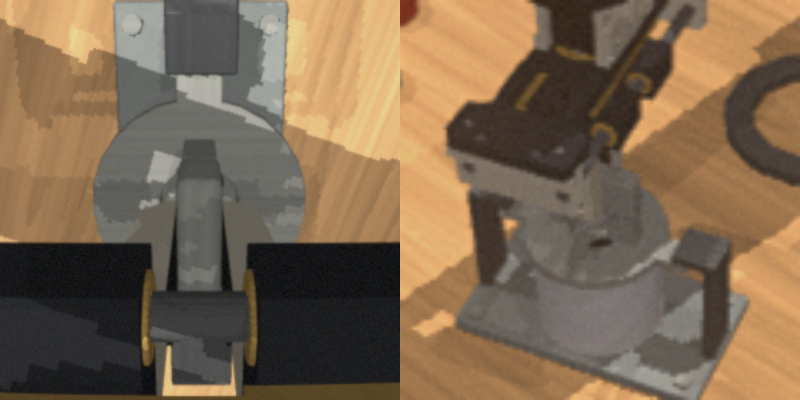

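Request:
arm_command:
  motion:
    - {"slide": [0,0,0],"turn": [0,0,0]}
    - {"slide": [0,0,0],"turn": [0,0,0]}
    - {"slide": [0,0,0],"turn": [0,0,0]}
    - {"slide": [0,0,0],"turn": [0,0,0]}
    - {"slide": [0,0,0],"turn": [0,0,0]}
  gripper: 45

```text
t: 17.53
tool_pos: [0.5642, -0.0054, 0.2855]
orientation: [-3.104, -0.48, 0.001]
force: [-0.3, 1.0, 0.6]
opening: 0.0402
```

Request:
arm_command:
  motion:
    - {"slide": [0,0,-0.02],"turn": [0,0,0]}
    - {"slide": [0,0,-0.05],"turn": [0,0,0]}
    - {"slide": [0,0,-0.08],"turn": [0,0,0]}
    - {"slide": [0,0,-0.08],"turn": [0,0,0]}
    - {"slide": [0,0,0],"turn": [0,0,0]}

```text
t: 17.95
tool_pos: [0.566, -0.0056, 0.3864]
orientation: [3.102, 0.479, 0.017]
force: [1.3, 0.5, 1.3]
opening: 0.042
```

Request:
arm_command:
  motion:
    - {"slide": [-0.06,-0.08,0],"turn": [0,0,0]}
    - {"slide": [-0.06,-0.08,0],"turn": [0,0,0]}
    - {"slide": [-0.06,-0.08,0],"turn": [0,0,0]}
    - {"slide": [-0.06,-0.08,0],"turn": [0,0,0]}
    - {"slide": [-0.06,-0.08,0],"turn": [0,0,0]}

```text
t: 18.37
tool_pos: [0.4002, 0.1115, 0.3782]
orientation: [-3.105, -0.479, -0.001]
force: [0.4, 0.2, -0.2]
opening: 0.0421
```

Run:
```python
from h import *
from plant import robot
import d
im=[]
for n in ("scene","top"):
    c=robot.read_camera(n);im.append(cv2.resize(c["pixels"][190:310,250:370] if n=="scene" else c["pixels"][155:275,260:380],(400,400),interpolation=cv2.INTER_CUBIC))
d.d(.564,-.0045,.286,17.8)
cv2.imwrite("pics/13.png",np.hstack(im))
```

```text
t 18.47 pos [0.3983 0.1132 0.3781] yaw 17.76 axis [-4.0e-04  1.3e-03 -1.0e+00] F [ 0.9  0.2 -0. ] open 0.0420
total share [0.3047 0.4069 0.2298] min rows 6
10 [0.0305 0.0407 0.023 ]
turn z total deg -0.04 share -0.001 per5 -0.000
```

View pics/13.png

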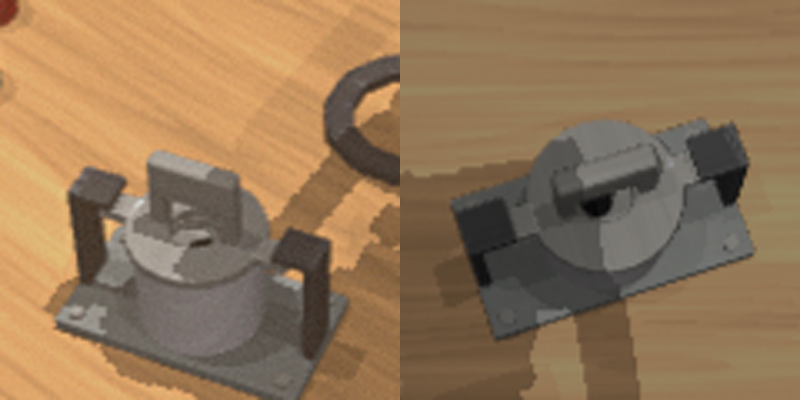

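Run:
```python
from h import *
from plant import robot
t=robot.read_camera("top")
f=lambda u,v:(260+u*.3-.5,155+v*.3-.5)
print("flange",plane(t,f(206,195),.082))
a=plane(t,f(157,187),.138);b=plane(t,f(258,158),.138); print("bar mid",(a+b)/2,np.degrees(np.arctan2(*(a-b)[[1,0]])))
robot.close_job(); print(robot.read_state()["t"])
```

```text
flange [ 0.56365477 -0.00673972  0.082     ]
bar mid [ 0.56017312 -0.00723628  0.138     ] 105.70225764936244
the job is handed in; nothing more can be done
the job is handed in; nothing more can be done
```

The short brass element stands upright in the pot, and the ring lies flat on the rim with both ears under the hooks. I handed the job in at about 18.5 s of the 64 s allowed.

**What I did:** I dropped the element into the bore from about 3 cm. I lowered the ring with its ears at 90° to the hooks until it touched the rim. I then turned it 90°, let go and moved the arm clear.

**Last checks:**
- **Ears and element:** In the scene and top pictures both ears lie under the lips. The element's black dot shows through the ring's hole in the top view.
- **Ring position:** The flange centre was (0.564, −0.007), against a pot axis of (0.564, −0.005).
- **Ring angle:** The bar lay at about 106°, against a hook line of 107.8°.
- **Forces:** The largest wrist force shown in any reading was about 7 N.

**Disagreements:** The bar's middle, picked by eye, came out about 4 mm off the pot axis in x. The flange centre does not show this, so I put it down to the coarse pixel picks. My rough scene-camera picks differed from the top camera by a few millimetres, up to about 10 mm at one ring ear. I went by the top camera, checked with the wrist camera.

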